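# Clear the scraper from the planted jar and hold its lid ready over the mouth

## Task

Somebody left the wooden scraper lying across the mouth of the planted jar: first slide its blade fully home into the slot of the tool block and let go of it. Then pick the lid up by its knob, carry it over the row of stock jars and finish holding it level and centred about a centimetre above the jar's rim, so that we can check that no moss sticks out before it is closed: keep hold of the lid at the end, and never let it touch the jar. Leave the planted jar and the stock jars standing where they are.

Things in the scene. Friction and masses are not known exactly. Their poses are not given: they have to be found in the camera images.
- jar: Planted glass jar, the only large jar and the only one without a lid: 100 mm tall, body 114 mm across, mouth 100 mm across outside and 92 mm inside, a thin steel wire round the neck, moss inside well below the rim. Loose, about 0.85 kg. Origin: centre of the underside on the table, z up.
- jar_rim (a point): Centre of the planted jar's mouth, at the height of the rim (100 mm above the table); axes as the jar's, z up.
- scraper: Wooden scraper, 160 mm long, 60 g, lying flat across the planted jar's rim, handle roughly towards the robot. Origin: on the underside at the shoulder between handle and blade, on the centre line; x along the blade to its tip, z up. Handle 22 mm wide, 20 mm tall, x = 0 to -100 mm. Blade 45 mm wide, 5 mm thick, flush with the underside, x = 0 to +60 mm. Centre of mass at x = -31 mm.
- scraper_tip (a point): Tip of the scraper's blade: on the centre line, 60 mm ahead of the scraper's origin, mid thickness (2.5 mm above its underside); axes as the scraper's.
- scraper_grip (a point): Middle of the scraper's handle where it overhangs the jar, 76 mm behind its origin, 10 mm above its underside, the place to grip across the 22 mm width from above (at the start the outer 45 mm or so of the handle is clear of the jar); axes as the scraper's.
- tool_block: Plywood tool block fixed to the table, beside the planted jar beyond a row of stock jars (left or right; the lid is on the other side). Origin: on the table under the middle of the slot's mouth; x points into the slot (away from the robot, turned up to 0.25 rad), z up. Block: x = 0 to 70 mm, 90 mm wide, 54 mm tall. In front a bar 16 mm wide, top 30 mm up, reaches to x = -105 mm to carry a handle.
- slot (a point): Middle of the slot's mouth at floor level, 30 mm above the tool block's origin; axes as the block's. The level slot runs right through the block: 54 mm wide, 12 mm high (floor 30, ceiling 42 mm above the table). Scraper fully home: blade in the slot, handle's shoulder against the block and handle on the bar, so that the scraper's origin lies at this point with its x along the block's x.
- lid: Round wooden lid of the planted jar, lying on a cardboard coaster, about 120 g. Origin: centre of its lowest face, z up. From the bottom: a cork plug 84 mm across and 8 mm thick, a disc 108 mm across and 10 mm thick (top 18 mm above the origin), then an upright round knob 26 mm across, from 18 to 52 mm above the origin.
- lid_knob (a point): Point on the axis of the lid's knob, 36 mm above the lid's origin, the place to grip; axes as the lid's.
- coaster: Square cardboard coaster, 110 x 110 x 6 mm, fixed to the table; origin at the centre of its underside. The lid lies centred on it within 8 mm.
- stock_jar0: Closed stock jar of stones, 46 mm across, 85 mm tall, loose, 150 g; bystander in the row of three on the left (+y) of the planted jar. Origin: centre of the underside.
- stock_jar1: Closed stock jar of stones, 46 mm across, 85 mm tall, loose, 150 g; bystander in the row of three on the left (+y) of the planted jar. Origin: centre of the underside.
- stock_jar2: Closed stock jar of stones, 46 mm across, 85 mm tall, loose, 150 g; bystander in the row of three on the left (+y) of the planted jar. Origin: centre of the underside.
- stock_jar3: Closed stock jar of stones, 52 mm across, 75 mm tall, loose, 150 g; bystander in the row of three on the right (-y) of the planted jar. Origin: centre of the underside.
- stock_jar4: Closed stock jar of stones, 52 mm across, 75 mm tall, loose, 150 g; bystander in the row of three on the right (-y) of the planted jar. Origin: centre of the underside.
- stock_jar5: Closed stock jar of stones, 52 mm across, 75 mm tall, loose, 150 g; bystander in the row of three on the right (-y) of the planted jar. Origin: centre of the underside.
There are look-alikes about, which are no part of the job. Leave any purple look-alike of the lid alone.

How it is judged (in metres and radians):
On the way, in this order (a step that is already met when the one before it is completed fails the run):
1. the scraper's blade is fully home in the tool block's slot and the scraper is let go (x of scraper_tip in the frame of tool_block between 0.05 and 0.064 m and y of scraper_tip in the frame of tool_block between -0.01 and 0.01 m and z of scraper_tip in the frame of tool_block between 0.029 and 0.042 m and angle between the x axis of scraper and the x axis of tool_block, either way round below 0.2 rad and angle between scraper's own z axis and vertical below 0.15 rad and contact force between the fingers and scraper below 0.1 N), for 0.3 s.
2. the lid is held up higher than the stock jars (height (world z) of lid above 0.088 m and contact force between the fingers and lid above 1 N), for 0.1 s.
At the end, for the whole second after the job is handed in: Lid held still, tilt under 0.1 rad, lowest face 3 to 20 mm above the rim, centre within 8 mm of the mouth's, touching neither jar nor scraper. Scraper let go, flat in the slot, at least 50 mm of blade inside, within 10 mm of its middle and 0.2 rad of its direction. Jar upright and still (all of step 1 and z of lid in the frame of jar_rim between 0.003 and 0.02 m and horizontal distance between lid and jar_rim below 0.008 m and angle between lid's own z axis and vertical below 0.1 rad and linear speed of each of lid, jar below 0.02 m/s and contact force between the fingers and lid above 1 N and contact force between lid and jar below 0.05 N and contact force between lid and scraper below 0.05 N and angle between jar's own z axis and vertical below 0.05 rad); the arm keeps its last pose, push and grip.
It fails at once if the lid touches the planted jar (contact force between lid and jar above 1 N).
It fails at once if the planted jar is moved more than 25 mm or tipped (distance of jar from where it was at the start of the episode above 0.025 m or angle between jar's own z axis and vertical above 0.3 rad).
It fails at once if a stock jar is moved more than 20 mm or knocked over (distance of any of stock_jar0, stock_jar1, stock_jar2, stock_jar3, stock_jar4, stock_jar5 from where it was at the start of the episode above 0.02 m or angle between any of stock_jar0, stock_jar1, stock_jar2, stock_jar3, stock_jar4, stock_jar5's own z axis and vertical above 0.3 rad).
It also fails if it takes over 64 s, if anything falls off the work surface, if the arm or the gripper's body presses on something with over 40 N, if the wrist force passes 120 N, or if a joint passes its speed limit or range.

## Robot

A 6-joint arm with a two-finger parallel gripper is mounted at the origin on the work surface. World frame = base frame: x ahead of the robot, y to its left, z up, the work surface at z = 0. Lengths are in mm, angles in rad, forces in N, time in s.
With the tool pointing down it reaches from about 400 to 925 mm from the base axis. Payload 12.5 kg.
Tool frame: the origin (TCP) lies at the very end of the fingers, on their centre line; the grasp point (between the pads) lies 19 mm behind it; z points along the fingers, x is the direction in which the jaws open and shut, and the axes are right-handed (so a half turn about z gives the same grasp; the last joint's range is limited). The gripper opens to 95 mm and grips with 3 to 60 N. Pads are 20 mm wide; open, the fingers measure 119 mm over their backs; the gripper's body (75 mm by 180 mm) begins 59 mm behind the grasp point.
Start: joints at [-1.225, 0.491, 1.559, -0, 1.092, -0.106], TCP at [272.89, -562.297, 214.661] pointing down, gripper open.
Joint ranges: [-3.1, 3.1], [-0.84, 2.19], [0.05, 2.79], [-1.13, 4.28], [0.06, 2.93], [-2.69, 2.69]. Speed limits (rad/s): [2.22, 2.22, 2.79, 3.14, 3.14, 3.14].

## Interface

Orientations are given as [roll, pitch, yaw] about the fixed x, y, z axes, in that order (R = Rz(yaw) Ry(pitch) Rx(roll)).
In Python, from cell import env gives the robot as it stands.
- The arm moves only by the tool arm_command, never from a script. Its argument "motion" is one flat list of numbers, 7 for each row, row after row: the opening, from -1 (shut) to 1 (fully open), then the shift along the tool's x, y, z in mm, then the turn, a rotation vector about the tool's x, y, z in degrees. In form: [fingers, dx, dy, dz, rx, ry, rz, fingers, dx, dy, dz, rx, ry, rz, ...]. A call has 1 to 20 rows; each row is the pose to reach, as a shift and turn from the pose commanded when the call began, along the tool's axes at that moment; what a row does not reach only later rows make up. A row lasts 1/10 s, in which the tool goes at most 50 mm and 8.59 degrees, less where a joint would pass 70% of its speed; a pose out of reach is approached as far as the arm can. A call with a gripper value outside its range is refused whole. The fingers move at their own pace and stop on an object; the grip force is fixed at half the most. Time passes only in rows, so rows that repeat a pose let the fingers close. It gives the time, the measured TCP pose, the force and the opening at its end, in the units of the state.
- env.state(): the state, without advancing time (a new reading comes with each control period).
- env.read_camera(name): name is "scene" or "top" or "wrist"; returns (picture, depth): 384x512x3 uint8, red, green, blue; 384x512 float32, mm along the optical axis (not along the pixel's ray), 0 where there is no reading.
- env.calibration(name): a dict with "fx", "fy", "cx", "cy" (pixels), "cam_to_world" (4x4, takes a point from camera to world coordinates). Camera axes: x right, y down, z forward; pixel columns grow to the right and rows downward; lengths in mm; the calibration is good to about 2 mm. A picture is of the moment at which its call begins: read the wrist's pose just before it. calibration takes no time and is no camera call; for the wrist camera it gives the pose at the moment of the call.
- env.job_done(): hands the job in, once; it reports no verdict.
Trained networks look in the newest picture that a camera, given by its name, has taken for a name from the list of things; names that differ only in an ending like _2 or _b are one class to them, and where a whole thing is asked for, a point or a joint stands for the part that bears it (a point fixed in the world has none). Each returns a list of dicts, best first, with "confidence" (0 to 1); they miss things now and then, are a little off and sometimes report something else, mostly with a low value. They report only what shows in the picture. A call takes as long as a camera call. They do not tell look-alikes from the thing itself.
- env.recognise(camera, label): "location" ([column, row] in pixels, amid what is visible of it).
- env.silhouettes(camera, label): "region" (384x512 bool, what is visible of it) and "location" ([column, row] in pixels, amid what is visible of it).
- env.spot_point(camera, label): "location" ([column, row] in pixels: a listed point, or the origin of a listed thing).
The state is a dict: "t": time; "joints": joint angles; "qvel": joint speeds; "tau": joint torques, N m; "eef_pos": TCP position; "tcp_rot": TCP orientation; "ft_force": force on the tool from outside, world axes, zero at the start; "moment": the same for the moment, N m; "opening": opening from 0.0 (shut) to 1.0 (fully open).
Only numpy, scipy, OpenCV 4.12 (cv2) and the standard library are available. Lean on these libraries where they do the work, as an engineer would, in place of code of your own. Each camera call takes 0.05 s, during which the arm holds its last target.

## Working session

There is one attempt and no reset: what is moved stays moved. The work goes in short steps, Python scripts to look and compute and a tool call to move; the robot and the scene stay as the last step left them, time stands still between calls to the robot, and variables do not carry over. Pictures are saved under pics/ and viewed, and the job is handed in when it is done.

Besides the shell and the picture viewer there is one more tool, called after ">>>" as name(argument=value, ...) on one line, values as JSON. arm_command: Moves the arm, as the interface text tells. Its arguments: {"type":"object","properties":{"motion":{"type":"array","items":{"type":"number"}}},"required":["motion"]}

```bash
ls; mkdir -p pics; cat > h.py <<'E'
import numpy as np, cv2
from cell import env
def snap(n,f):
    im,d=env.read_camera(n); cv2.imwrite('pics/'+f,im[:,:,::-1]); return im,d
def w(n,c,r,d,cal=None):
    k=cal or env.calibration(n); T=np.array(k['cam_to_world'])
    return (T@np.array([(c-k['cx'])/k['fx']*d,(r-k['cy'])/k['fy']*d,d,1]))[:3]
def cloud(n,d):
    k=env.calibration(n);T=np.array(k['cam_to_world'])
    r,c=np.mgrid[:d.shape[0],:d.shape[1]]
    P=np.stack([(c-k['cx'])/k['fx']*d,(r-k['cy'])/k['fy']*d,d],-1)
    return P@T[:3,:3].T+T[:3,3]
E
python3 - <<'E'
from h import *
print(env.state())
for n in ['scene','top','wrist']:
    im,d=snap(n,n+'0.png')
    np.save(n+'0.npy',d)
    for l in ['jar','scraper','tool_block','lid','coaster']:
        for o in env.spot_point(n,l)[:3]:
            c,r=o['location'];dd=d[int(r),int(c)]
            print(n,l,round(o['confidence'],2),np.round([c,r]),w(n,c,r,dd).round(0))
E
```

```text
pics
{'t': 0.0, 'joints': array([-1.22458917e+00,  4.91580173e-01,  1.55949693e+00, -2.35900525e-05,
        1.09168682e+00, -1.05597935e-01]), 'qvel': array([-0.00030423,  0.00065264,  0.0004598 , -0.00174184, -0.00046737,
       -0.00028923]), 'tau': array([ 1.68691422e-03, -6.12631059e+01, -2.58171380e+01,  6.93891523e-02,
        4.82673536e-02, -9.99877079e-05]), 'eef_pos': array([ 272.79513844, -562.02977629,  214.03259408]), 'tcp_rot': array([-3.14149000e+00,  1.16694975e-03, -1.11898029e+00]), 'ft_force': array([ 0.56573143, -0.03021913, -0.69834846]), 'moment': array([-0.02563445, -0.01098867,  0.00603474]), 'opening': 1.0027874372419592}
scene jar 0.98 [203. 231.] [622.   5.  94.]
scene scraper 0.57 [198. 214.] [592. -27. 103.]
scene tool_block 0.96 [138. 175.] [ 547. -252.   52.]
scene lid 0.8 [398. 295.] [507. 459.  18.]
scene lid 0.68 [335. 266.] [522. 303.  35.]
scene lid 0.65 [327. 205.] [361. 214.  18.]
top jar 0.89 [284. 162.] [569. -19.  50.]
top jar 0.72 [332. 143.] [ 615. -145.   77.]
top scraper 0.69 [289. 150.] [593. -27. 102.]
top tool_block 0.72 [376. 176.] [ 532. -275.   29.]
top lid 0.87 [170. 188.] [498. 291.  52.]
top lid 0.7 [108. 194.] [486. 460.  38.]
```

View pics/scene0.png

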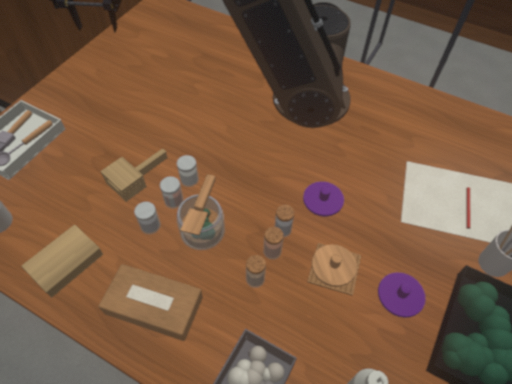

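View pics/top0.png

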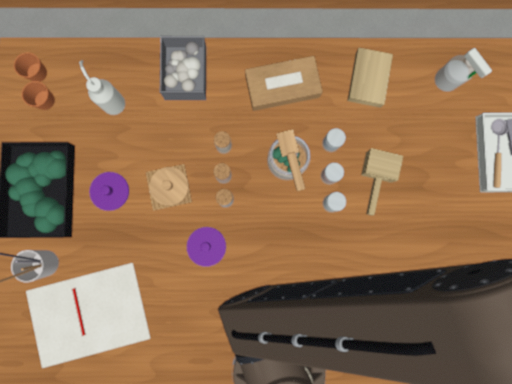

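View pics/wrist0.png

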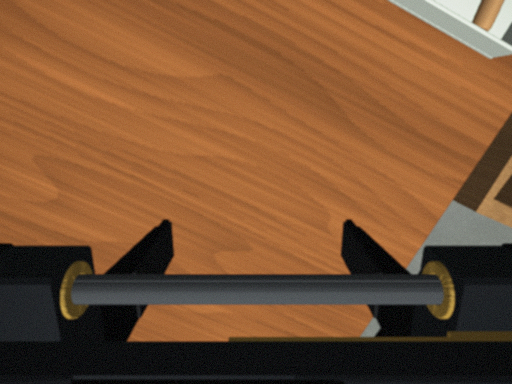

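Top view: the wooden lid on its coaster is at (170,186). Purple look-alikes are at (108,190) and (206,246). The scraper lies across the jar at (290,158), and the tool block with its bar is at (384,165)/(375,195). The other wooden items, at (370,75) and (283,82), are boxes. Next I measure these from the depth images.

```bash
cat > m.py <<'E'
from h import *
def rect(p): 
    (c,s,a)=cv2.minAreaRect(p[:,:2].astype(np.float32)); return np.round(c,1),np.round(s,1),round(a,1)
for n in ['scene','top']:
    d=np.load(n+'0.npy');P=cloud(n,d);v=d>0
    X,Y,Z=P[...,0],P[...,1],P[...,2]
    def sel(x0,x1,y0,y1,z0,z1): return P[v&(X>x0)&(X<x1)&(Y>y0)&(Y<y1)&(Z>z0)&(Z<z1)]
    p=sel(450,720,-130,90,112,130); print(n,'handle top',len(p),rect(p) if len(p)>3 else '',p[:,2].mean() if len(p) else '')
    p=sel(450,720,-130,90,92,112); print(n,'z~100',len(p),rect(p),p[:,2].mean())
    p=sel(400,720,-350,-190,46,62); print(n,'block top',len(p),rect(p),p[:,2].mean())
    p=sel(400,720,-350,-190,22,38); print(n,'bar',len(p),rect(p),p[:,2].mean())
    p=sel(400,600,240,350,40,65); print(n,'knob',len(p),rect(p),p[:,2].mean(),p.mean(0))
    p=sel(400,600,220,380,17,30); print(n,'disc',len(p),rect(p),p[:,2].mean(),cv2.minEnclosingCircle(p[:,:2].astype(np.float32)))
    p=sel(400,720,-200,250,60,95); 
    from scipy.cluster.hierarchy import fcluster,linkage
    L=fcluster(linkage(p,'single'),14,'distance')
    for i in set(L):
        q=p[L==i]
        if len(q)>15:print(' cl',len(q),q.min(0).round(),q.max(0).round(),np.median(q,0).round())
E
python3 m.py
```

```text
scene handle top 331 (array([537.8, -43.4]), array([101.,  22.]), 14.8) 118.35810303371385
scene z~100 754 (array([576.7, -36.4]), array([144.3, 102. ]), 41.3) 101.99333637160501
scene block top 784 (array([ 563.8, -292.4]), array([93.7, 71.2]), 76.0) 52.925536381010815
scene bar 344 (array([ 514.1, -279.2]), array([ 92.1, 174.8]), 76.7) 28.87615828007206
scene knob 115 (array([510.9, 298.8]), array([24.7, 24.1]), 45.7) 54.46038881359269 [513.54858787 298.99589192  54.46038881]
scene disc 1333 (array([511.3, 298.7]), array([105.7, 105.6]), 24.4) 22.984176926937693 ((510.3492431640625, 298.97283935546875), 54.325374603271484)
 cl 362 [606. 127.  61.] [651. 171.  88.] [633. 151.  83.]
 cl 307 [452. 122.  60.] [497. 165.  88.] [481. 145.  83.]
 cl 336 [521. 127.  60.] [565. 171.  89.] [549. 151.  83.]
 cl 581 [530. -85.  60.] [640.  26.  95.] [603.  -2.  78.]
 cl 327 [ 609. -182.   60.] [ 660. -131.   79.] [ 637. -155.   74.]
 cl 267 [ 438. -179.   60.] [ 487. -131.   78.] [ 465. -152.   74.]
 cl 296 [ 516. -176.   60.] [ 566. -126.   79.] [ 544. -148.   73.]
top handle top 335 (array([
[... 386 characters left out ...]
.61279335055015 [508.55105999 299.93969687  56.61279335]
top disc 1100 (array([509.2, 301.8]), array([105.8, 103.7]), 89.4) 23.80163092732198 ((508.97760009765625, 301.5196228027344), 53.90000915527344)
 cl 244 [604. 128.  61.] [648. 172.  91.] [624. 150.  84.]
 cl 233 [451. 123.  62.] [495. 165.  92.] [472. 144.  85.]
 cl 236 [519. 129.  61.] [562. 173.  90.] [540. 151.  85.]
 cl 184 [526. -34.  60.] [627.  27.  95.] [548.   9.  79.]
 cl 71 [538. -84.  72.] [632. -44.  95.] [572. -72.  88.]
 cl 278 [ 609. -180.   61.] [ 658. -131.   80.] [ 633. -154.   75.]
 cl 289 [ 437. -177.   61.] [ 485. -129.   81.] [ 460. -152.   75.]
 cl 280 [ 516. -171.   61.] [ 565. -124.   80.] [ 540. -147.   75.]
```

```bash
python3 - <<'E'
import cv2
im=cv2.imread('pics/top0.png');cv2.imwrite('pics/tc.png',cv2.resize(im[110:225,200:420],None,fx=3.6,fy=3.6,interpolation=cv2.INTER_CUBIC))
im=cv2.imread('pics/scene0.png');cv2.imwrite('pics/sc.png',cv2.resize(im[140:270,90:310],None,fx=3.6,fy=3.6,interpolation=cv2.INTER_CUBIC))
E
```

```text
(no output)
```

View pics/tc.png

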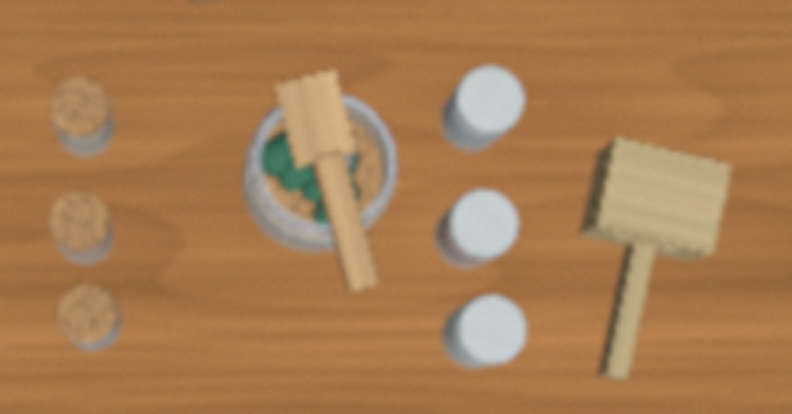

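View pics/sc.png

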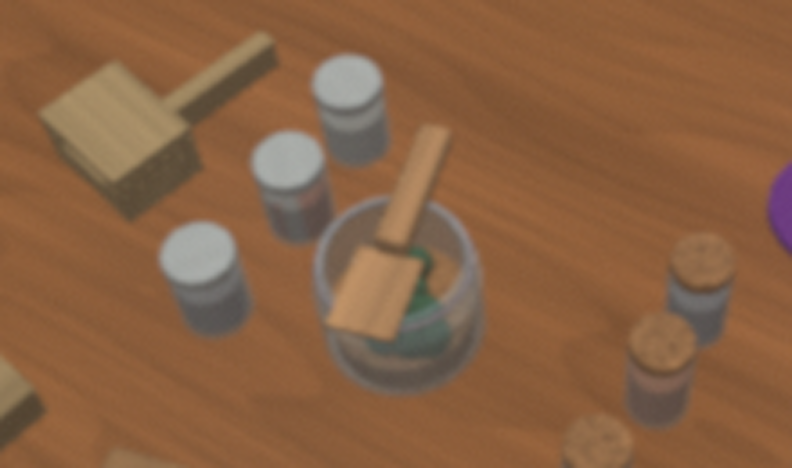

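```bash
cat >> h.py <<'E'
from scipy.spatial.transform import Rotation as Ro
def plan(pos,yaw):
    "shift/turn in tool axes from the measured pose to pos (mm), tool down, yaw deg"
    s=env.state();R=Ro.from_euler('xyz',s['tcp_rot']);T=Ro.from_euler('xyz',[np.pi,0,np.radians(yaw)])
    dp=R.inv().apply(np.array(pos)-s['eef_pos']);rv=np.degrees((R.inv()*T).as_rotvec())
    print('t',round(s['t'],2),'at',s['eef_pos'].round(1),np.degrees(s['tcp_rot']).round(1),'open',round(s['opening'],2),'F',s['ft_force'].round(1));print('shift',dp.round(1),'turn',rv.round(1))
E
python3 -c "
from h import *
plan([512,-49,250],-75.5)"
```

```text
t 0.9 at [ 272.9 -562.3  214.6] [180.   -0.  -64.1] open 1.0 F [ 0.3 -0.5 -0.3]
shift [-357.4 -439.2  -35.4] turn [-0.  -0.  11.4]
```

>>> arm_command(motion=[1,-357,-439,-35,0,0,11.4,1,-357,-439,-35,0,0,11.4,1,-357,-439,-35,0,0,11.4,1,-357,-439,-35,0,0,11.4,1,-357,-439,-35,0,0,11.4,1,-357,-439,-35,0,0,11.4,1,-357,-439,-35,0,0,11.4,1,-357,-439,-35,0,0,11.4,1,-357,-439,-35,0,0,11.4,1,-357,-439,-35,0,0,11.4,1,-357,-439,-35,0,0,11.4,1,-357,-439,-35,0,0,11.4,1,-357,-439,-35,0,0,11.4,1,-357,-439,-35,0,0,11.4,1,-357,-439,-35,0,0,11.4,1,-357,-439,-35,0,0,11.4])

```text
t: 2.5
eef_pos: [511.6, -50.5, 249.6]
tcp_rot: [3.141, -0.0, -1.32]
ft_force: [-0.9, -0.7, -0.1]
opening: 0.999
```

```bash
python3 - <<'E'
from h import *
plan([512,-49,110],-75.5)
im,d=snap('wrist','w1.png');np.save('w1.npy',d)
P=cloud('wrist',d);np.save('w1P.npy',P)
v=d>0
X,Y,Z=P[...,0],P[...,1],P[...,2]
print(env.calibration('wrist')['cam_to_world'])
m=(v&(Z>114)&(Z<126)&(X>430)&(X<720)&(abs(Y+30)<120)).astype(np.uint8)
n,L,st,ce=cv2.connectedComponentsWithStats(m)
for i in range(1,n):
    if st[i,4]>300:
        q=P[L==i];print(st[i],cv2.minAreaRect(q[:,:2].astype(np.float32)),q[:,2].mean())
E
```

```text
t 2.5 at [511.6 -50.5 249.6] [180.   -0.  -75.6] open 1.0 F [-0.9 -0.7 -0.1]
shift [ -1.4  -0.7 139.6] turn [ 0.  -0.  -0.1]
[[ 2.48789999e-01 -9.31846013e-01 -2.64133573e-01  5.85410733e+02]
 [-9.68556873e-01 -2.39062052e-01 -6.88978832e-02 -3.21609555e+01]
 [ 1.05790388e-03  2.72969492e-01 -9.62022109e-01  4.19387709e+02]
 [ 0.00000000e+00  0.00000000e+00  0.00000000e+00  1.00000000e+00]]
[ 243   98   24  107 2490] ((535.7916259765625, -42.79779052734375), (99.31573486328125, 21.67310905456543), 14.858256340026855) 119.19345015604779
```

View pics/w1.png

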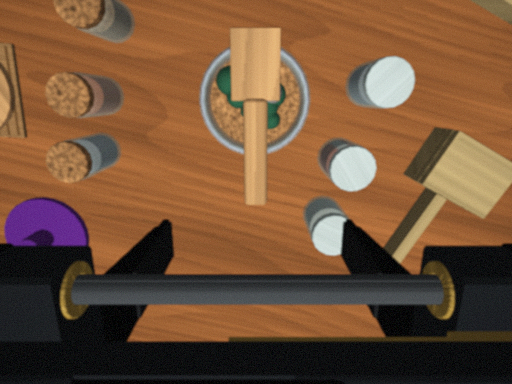

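The wrist view has the scraper at (255,110), aligned with the tool, with its handle end at (255,203). The block is at (462,170), and the handle pose agrees with the other cameras to about 2 mm. Next: jar mouth and block from the same view.

```bash
python3 - <<'E'
from h import *
from scipy.optimize import least_squares
def rim(P,v):
    X,Y,Z=P[...,0],P[...,1],P[...,2]
    u=np.array([.967,.254]);o=np.array([536.,-42.5])
    lat=-(X-o[0])*u[1]+(Y-o[1])*u[0]
    q=P[v&(Z>95)&(Z<103)&(abs(lat)>26)&(np.hypot(X-583,Y+29)<62)&(np.hypot(X-583,Y+29)>38)][:,:2]
    f=least_squares(lambda p:np.hypot(q[:,0]-p[0],q[:,1]-p[1])-p[2],[583,-29,48],loss='soft_l1')
    return len(q),f.x.round(1),np.sqrt(np.mean(f.fun**2)).round(1)
for n in ['scene','top','w1']:
    if n=='w1': P=np.load('w1P.npy');d=np.load('w1.npy')
    else: d=np.load(n+'0.npy');P=cloud(n,d)
    print(n,rim(P,d>0))
P=np.load('w1P.npy');d=np.load('w1.npy');v=d>0
X,Y,Z=P[...,0],P[...,1],P[...,2]
q=P[v&(Z>48)&(Z<60)&(X>480)&(X<650)&(Y<-220)&(Y>-360)];print('block',cv2.minAreaRect(q[:,:2].astype(np.float32)),q[:,2].mean())
q=P[v&(Z>25)&(Z<35)&(X>400)&(X<520)&(Y<-200)&(Y>-300)];print('bar',cv2.minAreaRect(q[:,:2].astype(np.float32)),q[:,2].mean())
E
```

```text
scene (145, array([584.2, -30.3,  47.9]), np.float64(1.5))
top (126, array([582.9, -28. ,  47.9]), np.float64(1.5))
w1 (953, array([581.9, -30.2,  47.5]), np.float64(1.2))
block ((562.22314453125, -292.0251159667969), (91.86380004882812, 70.0404281616211), 76.02186584472656) 53.904206967011675
bar ((475.99346923828125, -270.5438232421875), (17.29058265686035, 92.70417785644531), 75.81681060791016) 29.69955556188601
```

>>> arm_command(motion=[1,-1.4,2.3,40,0,0,0,1,-1.4,2.3,80,0,0,0,1,-1.4,2.3,120,0,0,0,1,-1.4,2.3,140,0,0,0,1,-1.4,2.3,150,0,0,0,1,-1.4,2.3,157,0,0,0,1,-1.4,2.3,157,0,0,0,1,-1.4,2.3,157,0,0,0])

```text
t: 3.35
eef_pos: [509.8, -48.9, 93.5]
tcp_rot: [-3.14, -0.001, -1.318]
ft_force: [-0.2, 0.0, 0.8]
opening: 1.002
```

```bash
python3 - <<'E'
from h import *
plan([509,-49.7,93],-75.3)
im,d=snap('wrist','w2.png')
E
```

```text
t 3.35 at [509.8 -48.9  93.5] [-179.9   -0.   -75.5] open 1.0 F [-0.2  0.   0.8]
shift [0.6 1.  0.5] turn [-0.1 -0.  -0.2]
```

View pics/w2.png

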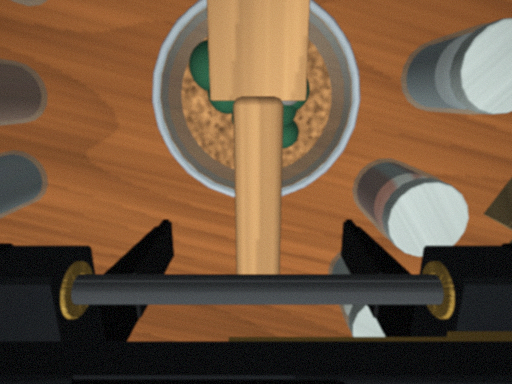

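The handle at column 258 is centred between the fingers (172 and 343). I'll close on it.

>>> arm_command(motion=[-1,0,0,0,0,0,0,-1,0,0,0,0,0,0,-1,0,0,0,0,0,0,-1,0,0,0,0,0,0,-1,0,0,0,0,0,0,-1,0,0,0,0,0,0,-1,0,0,0,0,0,0,-1,0,0,0,0,0,0,-1,0,0,0,0,0,0,-1,0,0,0,0,0,0])

```text
t: 4.4
eef_pos: [509.4, -48.7, 92.6]
tcp_rot: [3.142, -0.0, -1.318]
ft_force: [-0.5, 0.8, 0.4]
opening: 0.228
```

>>> arm_command(motion=[-1,0,0,-5,0,0,0,-1,0,0,-12,0,0,0,-1,0,0,-22,0,0,0,-1,0,0,-40,0,0,0,-1,0,0,-60,0,0,0,-1,0,0,-60,0,0,0,-1,0,0,-60,0,0,0])

```text
t: 5.1
eef_pos: [509.4, -48.7, 153.0]
tcp_rot: [-3.141, -0.001, -1.318]
ft_force: [0.3, -0.3, -0.9]
opening: 0.23
```

```bash
python3 - <<'E'
from h import *
plan([400,-240,155],-103.9)
im,d=snap('wrist','w3.png')
P=cloud('wrist',d);v=d>0
X,Y,Z=P[...,0],P[...,1],P[...,2]
z0=env.state()['eef_pos'][2]
m=v&(Z>z0-12)&(Z<z0+40)&(X>500)&(X<700)&(abs(Y+30)<90)
q=P[m];
for a,b in [(-10,6),(6,20),(20,40)]:
  k=q[(q[:,2]>z0+a)&(q[:,2]<z0+b)]
  if len(k)>20: print(a,b,len(k),cv2.minAreaRect(k[:,:2].astype(np.float32)),np.percentile(k[:,2],[5,50,95]), 'zplane',np.linalg.lstsq(np.c_[k[:,:2]-k[:,:2].mean(0),np.ones(len(k))],k[:,2],rcond=None)[0])
E
```

```text
t 5.1 at [509.4 -48.7 153. ] [-179.9   -0.   -75.5] open 0.23 F [ 0.3 -0.3 -0.9]
shift [157.9 153.8  -2.1] turn [-0.1 -0.  28.4]
-10 6 48 ((519.8319702148438, -46.43388366699219), (0.9889823794364929, 30.71487045288086), 13.917496681213379) [152.07213374 155.7671735  158.21290724] zplane [  2.18430339   0.56530968 155.42497125]
6 20 9966 ((570.173095703125, -33.83404541015625), (107.22325897216797, 45.23123550415039), 14.45604133605957) [163.12982297 164.30063699 165.51326981] zplane [-1.50425719e-02 -5.42639674e-03  1.64345183e+02]
20 40 9213 ((543.1346435546875, -43.91029357910156), (85.4534683227539, 38.829132080078125), 6.363738059997559) [176.56060046 179.21380258 182.19540275] zplane [-1.97334573e-02 -6.75007268e-03  1.79366899e+02]
```

View pics/w3.png

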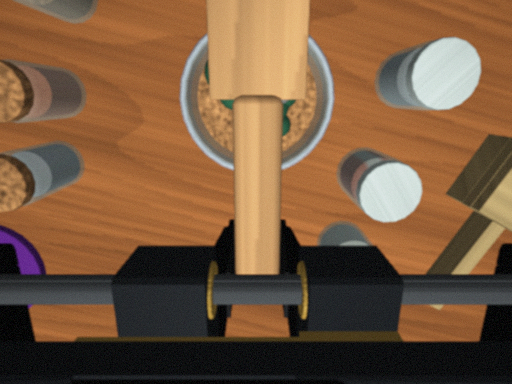

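>>> arm_command(motion=[-1,30,30,0,0,0,5,-1,60,64,0,0,0,10,-1,90,96,0,0,0,15,-1,120,128,0,0,0,20,-1,150,160,0,0,0,25,-1,160.6,171.6,3,0,0,28.4,-1,160.6,171.6,3,0,0,28.4,-1,160.6,171.6,3,0,0,28.4,-1,160.6,171.6,3,0,0,28.4])

```text
t: 6.05
eef_pos: [383.8, -246.3, 149.4]
tcp_rot: [3.141, 0.0, -1.812]
ft_force: [1.2, -0.3, -0.5]
opening: 0.233
```

```bash
python3 - <<'E'
from h import *
plan([383.8,-247.2,27],-103.9)
im,d=snap('wrist','w4.png')
P=cloud('wrist',d);v=d>0
X,Y,Z=P[...,0],P[...,1],P[...,2]
q=P[v&(Z>48)&(Z<60)&(X>480)&(X<650)&(Y<-220)&(Y>-360)];print('block',cv2.minAreaRect(q[:,:2].astype(np.float32)),q[:,2].mean())
q=P[v&(Z>150)&(Z<168)&(X>400)&(X<540)];print('blade',cv2.minAreaRect(q[:,:2].astype(np.float32)),q[:,2].mean())
q=P[v&(Z>25)&(Z<35)&(X>400)&(X<520)&(Y<-200)&(Y>-300)];print('bar',cv2.minAreaRect(q[:,:2].astype(np.float32)),q[:,2].mean())
E
```

```text
t 6.05 at [ 383.8 -246.3  149.4] [ 180.     0.  -103.8] open 0.23 F [ 1.2 -0.3 -0.5]
shift [  0.9  -0.3 122.4] turn [0.  0.  0.1]
block ((0.0, 0.0), (0.0, 0.0), 0.0) nan
blade ((476.9914245605469, -270.17315673828125), (45.41151428222656, 41.41572189331055), 75.88668060302734) 161.3707161574449
bar ((0.0, 0.0), (0.0, 0.0), 0.0) nan<stdin>:6: RuntimeWarning: Mean of empty slice.
  ret = ret.dtype.type(ret / rcount)
<stdin>:8: RuntimeWarning: Mean of empty slice.
```

View pics/w4.png

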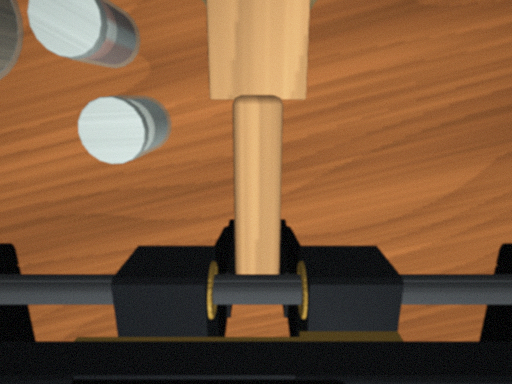

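The blade (top of frame, columns 208–308) lines up with the slot axis to within 1 mm. Lowering now.

>>> arm_command(motion=[-1,0.4,0,30,0,0,0,-1,0.4,0,65,0,0,0,-1,0.4,0,95,0,0,0,-1,0.4,0,112,0,0,0,-1,0.4,0,122,0,0,0,-1,0.4,0,122,0,0,0,-1,0.4,0,122,0,0,0])

```text
t: 6.8
eef_pos: [383.8, -247.4, 28.1]
tcp_rot: [-3.141, -0.0, -1.813]
ft_force: [-0.4, 0.4, -0.5]
opening: 0.23
```

```bash
python3 - <<'E'
from h import *
plan([453.7,-264.5,27],-103.9)
for n in ['top','scene']:
    im,d=snap(n,n+'5.png')
    P=cloud(n,d);v=d>0
    X,Y,Z=P[...,0],P[...,1],P[...,2]
    q=P[v&(Z>48)&(Z<60)&(X>528)&(X<650)&(Y<-220)&(Y>-360)];print('block',len(q),cv2.minAreaRect(q[:,:2].astype(np.float32)),q[:,2].mean())
    q=P[v&(Z>29)&(Z<44)&(X>460)&(X<529)&(Y<-220)&(Y>-360)];print('blade',len(q),q.mean(0),cv2.minAreaRect(q[:,:2].astype(np.float32)))
    c=(slice(140,230),slice(330,420)) if n=='top' else (slice(130,220),slice(80,190))
    cv2.imwrite(f'pics/{n}5c.png',cv2.resize(im[c][:,:,::-1],None,fx=5,fy=5,interpolation=cv2.INTER_CUBIC))
E
```

```text
t 6.8 at [ 383.8 -247.4   28.1] [-180.    -0.  -103.9] open 0.23 F [-0.4  0.4 -0.5]
shift [ -0.2 -72.    1.2] turn [-0. -0.  0.]
block 815 ((563.52099609375, -290.171142578125), (91.64264678955078, 70.64974212646484), 75.91983032226562) 53.74402186270011
blade 48 [ 516.2054715  -291.99646197   37.22440967] ((514.3384399414062, -295.84844970703125), (50.501434326171875, 26.705928802490234), 72.78202056884766)
block 744 ((564.0205688476562, -292.7178039550781), (95.38333129882812, 71.28778076171875), 76.40577697753906) 53.011389755988375
blade 307 [ 490.73598614 -273.35520633   39.49355678] ((489.9952392578125, -274.6047668457031), (49.37805938720703, 62.60771942138672), 78.62699890136719)
```

View pics/top5c.png

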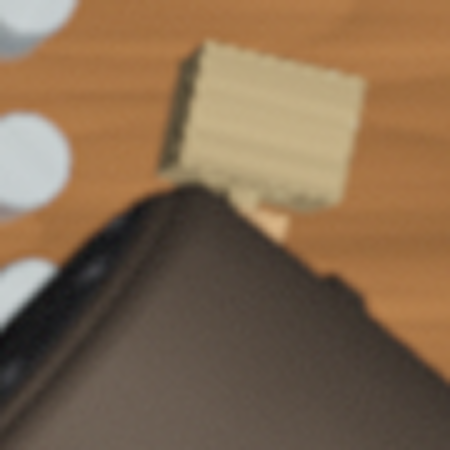

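View pics/scene5c.png

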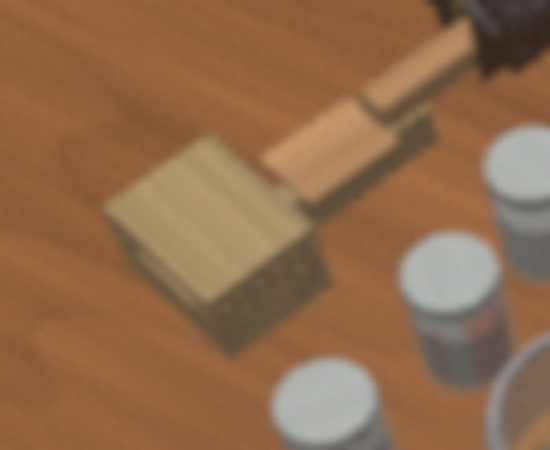

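The blade lies over the bar and points at the slot. It sits slightly high, so I drop 1.5 mm and insert.

>>> arm_command(motion=[-1,0,0,1.5,0,0,0,-1,0,-8,1.5,0,0,0,-1,0,-16,1.5,0,0,0,-1,0,-24,1.5,0,0,0,-1,0,-32,1.5,0,0,0,-1,0,-32,1.5,0,0,0])

```text
t: 7.5
eef_pos: [415.6, -255.6, 26.1]
tcp_rot: [-3.141, -0.0, -1.813]
ft_force: [-0.1, 0.1, -0.6]
opening: 0.231
```

```bash
python3 - <<'E'
from h import *
plan([453.7,-264.5,27],-103.9)
n='scene'
im,d=snap(n,n+'6.png')
cv2.imwrite(f'pics/{n}6c.png',cv2.resize(im[130:220,80:190,::-1],None,fx=5,fy=5,interpolation=cv2.INTER_CUBIC))
E
```

```text
t 7.5 at [ 415.6 -255.6   26.1] [-179.9   -0.  -103.9] open 0.23 F [-0.1  0.1 -0.6]
shift [ -0.5 -39.2  -0.9] turn [-0.1 -0.   0. ]
```

View pics/scene6c.png

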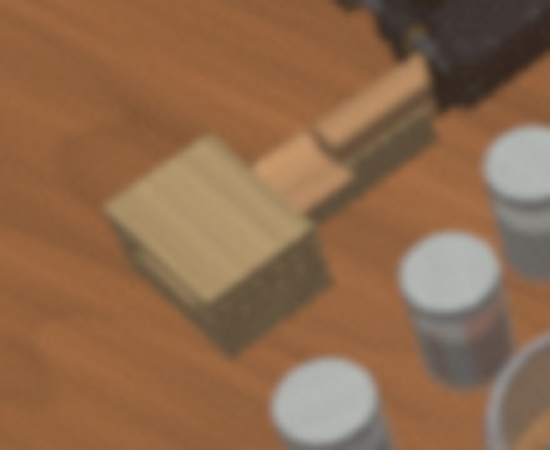

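The blade has gone into the slot with no force. I'll continue to near the shoulder, then move slowly.

>>> arm_command(motion=[-1,0,-8,0,0,0,0,-1,0,-16,0,0,0,0,-1,0,-24,0,0,0,0,-1,0,-32,0,0,0,0,-1,0,-36,0,0,0,0,-1,0,-36,0,0,0,0])

```text
t: 8.15
eef_pos: [449.9, -264.0, 26.0]
tcp_rot: [-3.141, -0.0, -1.813]
ft_force: [-0.7, -0.5, -0.2]
opening: 0.231
```

>>> arm_command(motion=[-1,0,-1,0,0,0,0,-1,0,-2,0,0,0,0])

```text
t: 8.35
eef_pos: [451.1, -264.2, 26.1]
tcp_rot: [3.141, 0.0, -1.814]
ft_force: [0.2, 0.4, -1.3]
opening: 0.229
```

```bash
python3 - <<'E'
from h import *
plan([453.7,-264.5,23],-103.9)
n='scene'
im,d=snap(n,n+'7.png')
cv2.imwrite(f'pics/{n}7c.png',cv2.resize(im[130:220,80:190,::-1],None,fx=5,fy=5,interpolation=cv2.INTER_CUBIC))
E
```

```text
t 8.35 at [ 451.1 -264.2   26.1] [ 180.     0.  -103.9] open 0.23 F [ 0.2  0.4 -1.3]
shift [-0.4 -2.6  3.1] turn [ 0.  0. -0.]
```

View pics/scene7c.png

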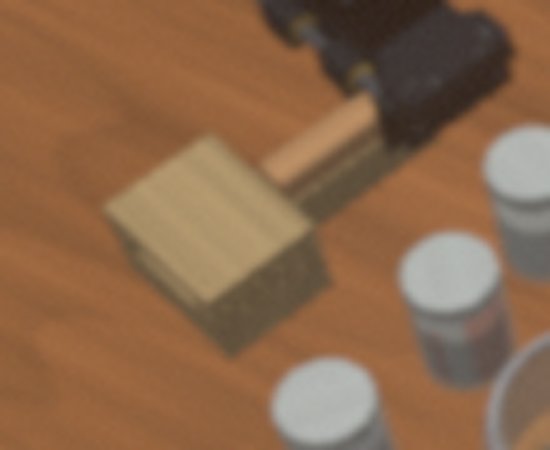

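>>> arm_command(motion=[-1,0,-1,0,0,0,0,-1,0,-2,0,0,0,0,-1,0,-2,0,0,0,0])

```text
t: 8.7
eef_pos: [453.3, -264.9, 26.1]
tcp_rot: [-3.141, -0.0, -1.814]
ft_force: [0.1, -0.3, -0.7]
opening: 0.229
```

>>> arm_command(motion=[-1,0,-1,0,0,0,0,-1,0,-1.5,0,0,0,0,-1,0,-1.5,0,0,0,0])

```text
t: 9.0
eef_pos: [453.6, -264.7, 26.0]
tcp_rot: [3.139, 0.001, -1.814]
ft_force: [-6.8, -0.1, 2.2]
opening: 0.23
```

That is shoulder contact (about 7 N) at the expected spot. I'll ease off 0.8 mm and lower onto the bar.

>>> arm_command(motion=[-1,0,0.8,0,0,0,0,-1,0,0.8,1,0,0,0,-1,0,0.8,2,0,0,0,-1,0,0.8,2.6,0,0,0,-1,0,0.8,2.6,0,0,0])

```text
t: 9.5
eef_pos: [453.6, -264.7, 23.4]
tcp_rot: [3.141, 0.0, -1.814]
ft_force: [-5.0, 1.3, 0.5]
opening: 0.226
```

>>> arm_command(motion=[0,0,0,0,0,0,0,0,0,0,0,0,0,0,0,0,0,0,0,0,0,0,0,0,0,0,0,0,0,0,0,-20,0,0,0,0,0,0,-60,0,0,0,0,0,0,-100,0,0,0,0,0,0,-140,0,0,0,0,0,0,-180,0,0,0,0,0,0,-180,0,0,0,0,0,0,-180,0,0,0])

```text
t: 10.6
eef_pos: [454.0, -265.0, 204.0]
tcp_rot: [-3.14, -0.001, -1.814]
ft_force: [-0.8, 0.1, -1.7]
opening: 0.503
```

```bash
python3 - <<'E'
from h import *
plan([453.7,-264.5,23],-103.9)
Ps={}
for n in ['wrist','scene']:
    im,d=snap(n,n+'8.png');P=cloud(n,d);v=d>0;X,Y,Z=P[...,0],P[...,1],P[...,2]
    q=P[v&(Z>46)&(Z<60)&(X>528)&(X<650)&(Y<-220)&(Y>-360)];b=cv2.minAreaRect(q[:,:2].astype(np.float32));print(n,'block',len(q),b,q[:,2].mean())
    q=P[v&(Z>44)&(Z<56)&(X>400)&(X<527)&(Y<-220)&(Y>-330)];h=cv2.minAreaRect(q[:,:2].astype(np.float32));print('handle',len(q),h,q[:,2].mean())
cv2.imwrite(f'pics/{n}8c.png',cv2.resize(im[130:220,80:190,::-1],None,fx=5,fy=5,interpolation=cv2.INTER_CUBIC))
E
```

```text
t 10.6 at [ 454. -265.  204.] [-179.9   -0.  -103.9] open 0.5 F [-0.8  0.1 -1.7]
shift [ -0.5   0.7 181. ] turn [-0.1 -0.  -0. ]
wrist block 7747 ((561.0596923828125, -292.2348937988281), (90.2605209350586, 71.14453125), 76.2661361694336) 52.30971737325477
handle 2367 ((488.1539611816406, -278.09246826171875), (49.96451187133789, 120.37748718261719), 56.589942932128906) 48.59786466976871
scene block 769 ((563.2114868164062, -291.9372863769531), (92.69086456298828, 74.05113983154297), 76.42665100097656) 52.7627269099495
handle 251 ((489.18609619140625, -277.230224609375), (48.39656066894531, 114.44806671142578), 56.0850944519043) 48.81097071833954
```

View pics/scene8c.png

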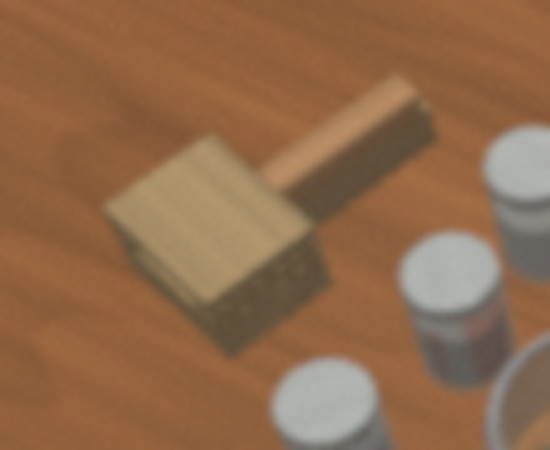

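View pics/wrist8.png

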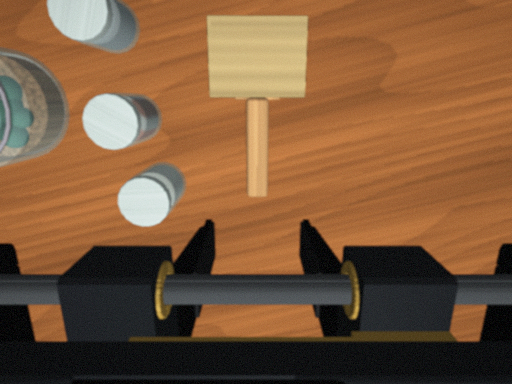

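The scraper looks home: shoulder at the block face, and the handle centred at (257,150). I'll check it in the block frame and plan the lid approach.

```bash
python3 - <<'E'
from h import *
im,d=env.read_camera('wrist');P=cloud('wrist',d);v=d>0
a=np.radians(-13.85);u=np.array([np.cos(a),np.sin(a)]);n=np.array([-u[1],u[0]])
Q=P[...,:2]-np.array([562.3,-291.8]);bx=Q@u+35;by=Q@n;Z=P[...,2]
h=v&(Z>44)&(Z<54)&(bx<-4)&(bx>-130)&(abs(by)<25)
print('handle x',np.percentile(bx[h],[.5,2,99]),'y',np.percentile(by[h],[1,50,99]),'z',np.median(Z[h]))
f=v&(bx<-5)&(bx>-90)&(abs(by)<8);print('slope',np.polyfit(bx[f],by[f],1),np.polyfit(bx[f],Z[f],1))
b=v&(Z>49)&(Z<60)&(bx>-3)&(bx<80)&(abs(by)<60);print('block x',np.percentile(bx[b],[1,99]),'y',np.percentile(by[b],[1,99]),np.median(Z[b]))
plan([510,300,200],-104)
plan([510,300,200],-64)
E
```

```text
handle x [-98.27996439 -96.1659815   -4.87541524] y [-11.65166975  -0.98583575  10.11774869] z 49.21895019581581
slope [-0.0014827  -0.07367495] [ -1.87011724 164.36365968]
block x [ 0.64056923 69.56070444] y [-44.91235343  42.96009174] 53.316580710088374
t 10.75 at [ 453.5 -264.6  202.2] [ 1.799e+02  1.000e-01 -1.039e+02] open 0.5 F [-0.2  0.9 -0. ]
shift [-561.7   80.9    2.9] turn [0.1 0.1 0.1]
t 10.75 at [ 453.5 -264.6  202.2] [ 1.799e+02  1.000e-01 -1.039e+02] open 0.5 F [-0.2  0.9 -0. ]
shift [-561.7   80.9    2.9] turn [  0.1   0.1 -39.9]
```

The scraper is home to within 1–2 mm and centred to within 1 mm. Now to a viewpoint before the lid.

>>> arm_command(motion=[0.4,-523,112,2,0,0,-40,0.4,-523,112,2,0,0,-40,0.4,-523,112,2,0,0,-40,0.4,-523,112,2,0,0,-40,0.4,-523,112,2,0,0,-40,0.4,-523,112,2,0,0,-40,0.4,-523,112,2,0,0,-40,0.4,-523,112,2,0,0,-40,0.4,-523,112,2,0,0,-40,0.4,-523,112,2,0,0,-40,0.4,-523,112,2,0,0,-40,0.4,-523,112,2,0,0,-40,0.4,-523,112,2,0,0,-40,0.4,-523,112,2,0,0,-40,0.4,-523,112,2,0,0,-40])

```text
t: 12.25
eef_pos: [471.0, 268.5, 201.2]
tcp_rot: [3.141, -0.0, -1.117]
ft_force: [0.8, 0.4, 0.5]
opening: 0.701
```

```bash
python3 - <<'E'
from h import *
plan([510,300,29],-64)
im,d=snap('wrist','w9.png');P=cloud('wrist',d);v=d>0
X,Y,Z=P[...,0],P[...,1],P[...,2]
q=P[v&(Z>53)&(Z<64)&(np.hypot(X-510,Y-300)<40)][:,:2].astype(np.float32);print('knob',len(q),cv2.minEnclosingCircle(q),q.mean(0))
r=P[v&(Z>18)&(Z<30)&(np.hypot(X-510,Y-300)<70)];print('disc',len(r),cv2.minEnclosingCircle(r[:,:2].astype(np.float32)),r[:,2].mean())
E
```

```text
t 12.25 at [471.  268.5 201.2] [180.  -0. -64.] open 0.7 F [0.8 0.4 0.5]
shift [-11.2 -48.9 172.2] turn [ 0. -0.  0.]
knob 571 ((508.7557373046875, 299.9467468261719), 12.810864448547363) [509.10043 299.99237]
disc 7793 ((508.64263916015625, 300.0284118652344), 53.88761901855469) 23.842492174364512
```

View pics/w9.png

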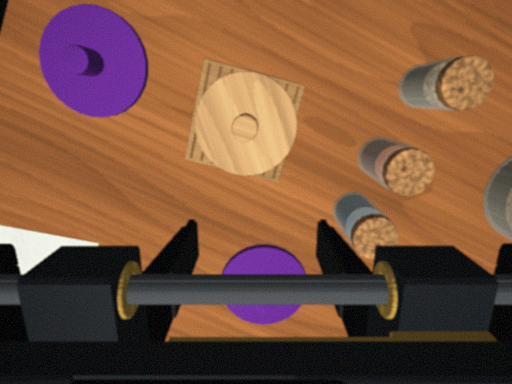

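The wooden lid on its coaster is at (246,123), and the purple look-alikes are at (93,60) and (264,285). The knob is at (509,300). Moving over it and down.

>>> arm_command(motion=[0.4,-11.7,-48,20,0,0,0,0.4,-11.7,-48,60,0,0,0,0.4,-11.7,-48,95,0,0,0,0.4,-11.7,-48,130,0,0,0,0.4,-11.7,-48,150,0,0,0,0.4,-11.7,-48,165,0,0,0,0.4,-11.7,-48,172,0,0,0,0.4,-11.7,-48,172,0,0,0,0.4,-11.7,-48,172,0,0,0])

```text
t: 13.2
eef_pos: [509.4, 301.1, 30.2]
tcp_rot: [-3.141, -0.0, -1.116]
ft_force: [-0.2, 0.6, 0.0]
opening: 0.703
```

```bash
python3 - <<'E'
from h import *
plan([509,300,28.5],-64)
im,d=snap('wrist','w10.png')
E
```

```text
t 13.2 at [509.4 301.1  30.2] [-179.9   -0.   -63.9] open 0.7 F [-0.2  0.6  0. ]
shift [0.8 0.8 1.7] turn [-0.1 -0.   0.1]
```

View pics/w10.png

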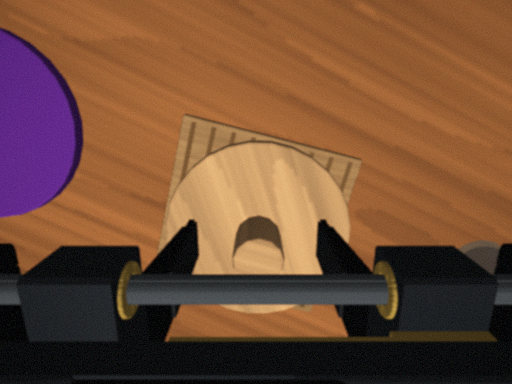

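The knob (258,240) is centred between the fingers. Closing and lifting.

>>> arm_command(motion=[-1,0.4,0.6,0.5,0,0,0,-1,0.4,0.6,0.5,0,0,0,-1,0.4,0.6,0.5,0,0,0,-1,0.4,0.6,0.5,0,0,0,-1,0.4,0.6,0.5,0,0,0,-1,0.4,0.6,0.5,0,0,0,-1,0.4,0.6,0.5,0,0,0,-1,0.4,0.6,0.5,0,0,0])

```text
t: 14.05
eef_pos: [508.6, 300.6, 29.0]
tcp_rot: [-3.142, -0.0, -1.115]
ft_force: [-0.4, 0.2, 1.2]
opening: 0.262
```

>>> arm_command(motion=[-1,0,0,-4,0,0,0,-1,0,0,-12,0,0,0,-1,0,0,-25,0,0,0,-1,0,0,-50,0,0,0,-1,0,0,-80,0,0,0,-1,0,0,-110,0,0,0,-1,0,0,-135,0,0,0,-1,0,0,-150,0,0,0,-1,0,0,-150,0,0,0,-1,0,0,-150,0,0,0])

```text
t: 15.05
eef_pos: [508.3, 300.5, 179.2]
tcp_rot: [-3.141, -0.0, -1.115]
ft_force: [-0.6, -0.6, -1.6]
opening: 0.266
```

```bash
cat > lid.py <<'E'
from h import *
import sys
def lid(n,tag):
    s=env.state();t=s['eef_pos']
    im,d=snap(n,f'{n}{tag}.png');P=cloud(n,d);v=d>0
    X,Y,Z=P[...,0],P[...,1],P[...,2]
    k=v&(np.hypot(X-t[0],Y-t[1])<62)&(Z<t[2]+3)&(Z>t[2]-12)
    q=P[k]; c=q.mean(0)
    print(n,'lid top',len(q),'z-tcp',np.round(np.percentile(q[:,2],[5,50,95])-t[2],1),'slope',np.linalg.lstsq(np.c_[q[:,:2]-c[:2],np.ones(len(q))],q[:,2],rcond=None)[0].round(3),
     'circ',cv2.minEnclosingCircle(q[:,:2].astype(np.float32)),'tcp',t.round(1))
    return im,d
for n in ['wrist','top','scene']: lid(n,sys.argv[1])
plan([583,-29.5,180],-64)
E
python3 lid.py 11
```

```text
wrist lid top 14739 z-tcp [-7.1 -6.  -4.9] slope [-8.00000e-03 -4.00000e-03  1.73322e+02] circ ((508.2382507324219, 299.9237060546875), 54.08935546875) tcp [508.3 300.5 179.2]
top lid top 155 z-tcp [-8.5 -5.1 -2.3] slope [-1.8000e-02  5.4000e-02  1.7327e+02] circ ((518.28515625, 268.74169921875), 40.941890716552734) tcp [508.2 300.4 178.6]
scene lid top 1262 z-tcp [-8.8 -6.  -3.7] slope [-1.00000e-02 -3.00000e-03  1.72117e+02] circ ((510.4645690917969, 299.6056823730469), 54.08425521850586) tcp [508.1 300.4 178.2]
t 15.2 at [508.1 300.4 178.1] [179.9  -0.  -63.9] open 0.27 F [ 0.5  0.  -1.8]
shift [329.2  77.8  -1.8] turn [ 0.1 -0.   0.1]
```

View pics/wrist11.png

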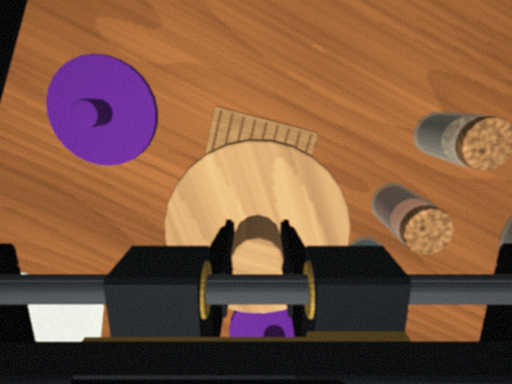

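View pics/scene11.png

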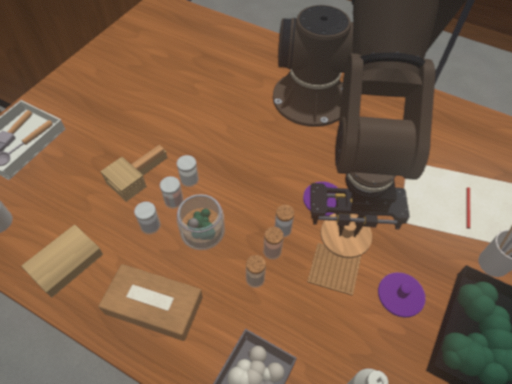

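The lid is held level (slope about 0.01), with its bottom 24 mm below the TCP and its centre on the TCP. Next I refit the jar mouth with the scraper gone.

```bash
cat > rim.py <<'E'
from h import *
import sys
from scipy.optimize import least_squares
for n in sys.argv[1:]:
    im,d=env.read_camera(n);P=cloud(n,d);v=d>0
    X,Y,Z=P[...,0],P[...,1],P[...,2];R=np.hypot(X-583,Y+29.5)
    q=P[v&(Z>94)&(Z<104)&(R<60)&(R>36)]
    if len(q)<20: print(n,len(q));continue
    f=least_squares(lambda p:np.hypot(q[:,0]-p[0],q[:,1]-p[1])-p[2],[583,-29,48],loss='soft_l1')
    ang=np.degrees(np.arctan2(q[:,1]+29.5,q[:,0]-583))
    print(n,len(q),f.x.round(1),np.sqrt(np.mean(f.fun**2)).round(2),'encl',cv2.minEnclosingCircle(q[:,:2].astype(np.float32)),'z',np.median(q[:,2]),np.histogram(ang,8,(-180,180))[0])
E
python3 rim.py scene top
```

```text
scene 266 [584.4 -30.4  47.8] 1.6 encl ((584.7257080078125, -31.420654296875), 51.66409683227539) z 98.33631343917614 [35 36 30 28 46 38 26 27]
top 225 [582.5 -27.9  48. ] 1.71 encl ((582.5420532226562, -28.63532829284668), 52.005069732666016) z 98.66294827036563 [30 26 27 29 22 27 33 31]
```

>>> arm_command(motion=[-1,8,4,0,0,0,0,-1,28,14,0,0,0,0,-1,58,31,0,0,0,0,-1,90,48,0,0,0,0,-1,122,65,0,0,0,0,-1,154,82,0,0,0,0,-1,186,99,0,0,0,0,-1,218,116,0,0,0,0,-1,250,133,0,0,0,0,-1,280,150,0,0,0,0,-1,305,163,0,0,0,0,-1,320,171,0,0,0,0,-1,328,175,0,0,0,0,-1,328,175,0,0,0,0,-1,328,175,0,0,0,0])

```text
t: 16.8
eef_pos: [495.4, -70.5, 178.9]
tcp_rot: [3.141, 0.0, -1.116]
ft_force: [1.1, 0.8, -0.8]
opening: 0.268
```

```bash
python3 rim.py wrist scene; python3 lid.py 12;
```

```text
wrist 2566 [581.5 -30.1  47.3] 1.34 encl ((582.0215454101562, -30.002290725708008), 51.609336853027344) z 99.24807535390059 [311 317 362 415  76 387 373 325]
scene 269 [584.3 -30.4  47.9] 1.62 encl ((584.6386108398438, -30.361879348754883), 52.420166015625) z 98.37157299254704 [36 35 28 36 42 36 30 26]
wrist lid top 14717 z-tcp [-6.4 -5.2 -4.2] slope [-7.00000e-03 -4.00000e-03  1.73791e+02] circ ((495.56158447265625, -70.68719482421875), 54.18822479248047) tcp [495.6 -70.2 179. ]
top lid top 13 z-tcp [-7.9 -4.8 -2.8] slope [ -0.484  -0.641 174.315] circ ((521.9879150390625, -22.74811553955078), 8.43117618560791) tcp [495.6 -70.1 179. ]
scene lid top 1032 z-tcp [-8.9 -5.9 -3.4] slope [-5.00000e-03 -5.00000e-03  1.73092e+02] circ ((497.7978210449219, -71.08363342285156), 55.16704177856445) tcp [495.6 -70.2 179. ]
t 17.05 at [495.6 -70.3 179. ] [180.   -0.  -63.9] open 0.26 F [-0.9 -0.2 -1.3]
shift [  1.9 -96.4  -1. ] turn [ 0.  -0.   0.1]
```

View pics/wrist12.png

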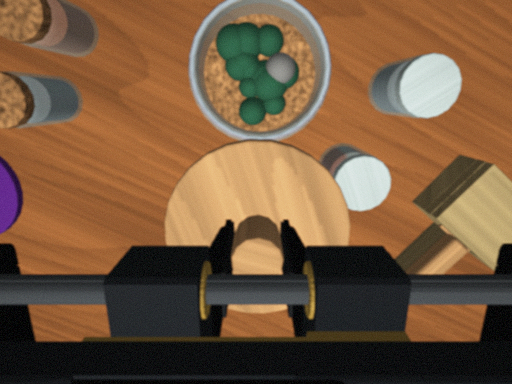

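The open mouth is at (260,67) and nothing sticks out of it. Wrist and scene cameras agree on the offset from lid to mouth: (86.3, 40.7) mm. Moving over at height, then partway down.

>>> arm_command(motion=[-1,0.2,-10,0,0,0,0,-1,0.6,-30,0,0,0,0,-1,1,-52,0,0,0,0,-1,1.2,-74,0,0,0,0,-1,1.4,-88,0,0,0,0,-1,1.4,-95.4,0,0,0,0,-1,1.4,-95.4,0,0,0,0,-1,1.4,-95.4,8,0,0,0,-1,1.4,-95.4,16,0,0,0,-1,1.4,-95.4,24,0,0,0,-1,1.4,-95.4,28,0,0,0,-1,1.4,-95.4,28,0,0,0,-1,1.4,-95.4,28,0,0,0])

```text
t: 18.35
eef_pos: [581.9, -30.3, 151.0]
tcp_rot: [3.142, -0.0, -1.116]
ft_force: [-0.0, 0.6, -1.3]
opening: 0.27
```

```bash
python3 lid.py 13; python3 - <<'E'
import cv2
im=cv2.imread('pics/scene13.png');cv2.imwrite('pics/scene13c.png',cv2.resize(im[150:270,130:290],None,fx=4.8,fy=4.8,interpolation=cv2.INTER_CUBIC))
E
```

```text
wrist lid top 14726 z-tcp [-6.2 -5.1 -4. ] slope [-6.0000e-03 -4.0000e-03  1.4597e+02] circ ((582.0497436523438, -30.61861801147461), 54.004093170166016) tcp [581.9 -30.3 151. ]lid.py:8: RuntimeWarning: Mean of empty slice.
  q=P[k]; c=q.mean(0)
  ret = um.true_divide(
Traceback (most recent call last):
  File "lid.py", line 12, in <module>
    for n in ['wrist','top','scene']: lid(n,sys.argv[1])
                                      ~~~^^^^^^^^^^^^^^^
  File "lid.py", line 9, in lid
    print(n,'lid top',len(q),'z-tcp',np.round(np.percentile(q[:,2],[5,50,95])-t[2],1),'slope',np.linalg.lstsq(np.c_[q[:,:2]-c[:2],np.ones(len(q))],q[:,2],rcond=None)[0].round(3),
                                              ~~~~~~~~~~~~~^^^^^^^^^^^^^^^^^^
IndexError: index -1 is out of bounds for axis 0 with size 0
[ WARN:0@0.021] global loadsave.cpp:275 findDecoder imread_('pics/scene13.png'): can't open/read file: check file path/integrity
Traceback (most recent call last):
TypeError: 'NoneType' object is not subscriptable
```

View pics/wrist13.png

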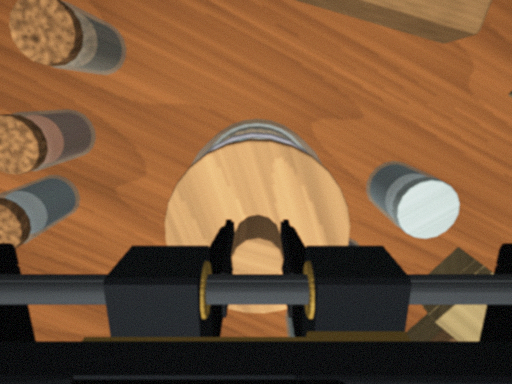

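The lid is 0.5 mm from the mouth centre with about 28 mm of gap. Lowering 17 mm (gap about 11 mm).

>>> arm_command(motion=[-1,0,0,4,0,0,0,-1,0,0,8,0,0,0,-1,0,0,12,0,0,0,-1,0,0,15,0,0,0,-1,0,0,17,0,0,0,-1,0,0,17,0,0,0,-1,0,0,17,0,0,0,-1,0,0,17,0,0,0,-1,0,0,17,0,0,0])

```text
t: 19.35
eef_pos: [582.0, -30.2, 134.2]
tcp_rot: [-3.141, -0.0, -1.116]
ft_force: [0.2, -0.3, -2.0]
opening: 0.268
```

```bash
sed -i "s/\['wrist','top','scene'\]/['wrist','scene']/" lid.py; python3 lid.py 14; python3 - <<'E'
import cv2
im=cv2.imread('pics/scene14.png');cv2.imwrite('pics/scene14c.png',cv2.resize(im[140:260,90:250],None,fx=4.8,fy=4.8,interpolation=cv2.INTER_CUBIC))
E
```

```text
wrist lid top 14737 z-tcp [-6.4 -5.3 -4.2] slope [-7.00000e-03 -4.00000e-03  1.28907e+02] circ ((582.1411743164062, -30.741552352905273), 54.05661392211914) tcp [582.  -30.2 134.2]
scene lid top 1038 z-tcp [-8.7 -5.9 -3.1] slope [-4.00000e-03 -5.00000e-03  1.28246e+02] circ ((583.1217651367188, -31.01775360107422), 56.023399353027344) tcp [582.  -30.3 134.2]
t 19.45 at [581.9 -30.2 134.1] [-180.    -0.   -63.9] open 0.27 F [-1.  -0.6 -1.3]
shift [ -0.2  -1.3 -45.9] turn [-0.  -0.   0.1]
```

View pics/scene14c.png

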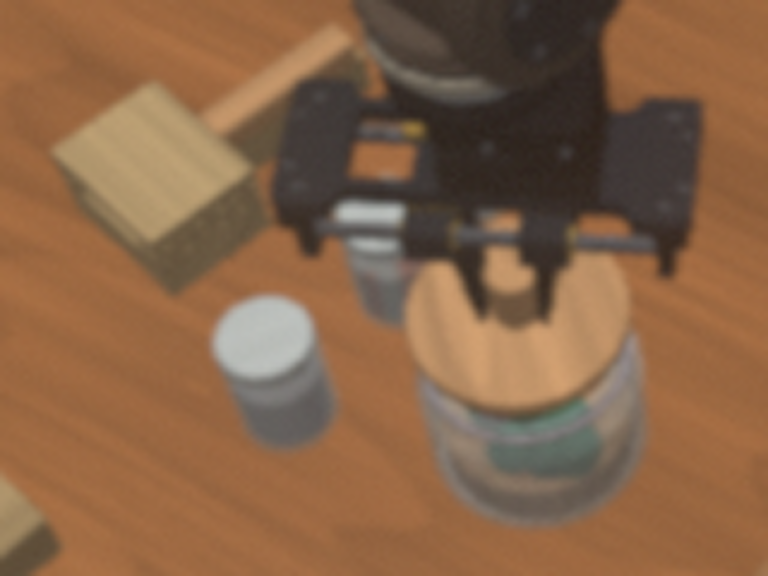

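View pics/wrist14.png

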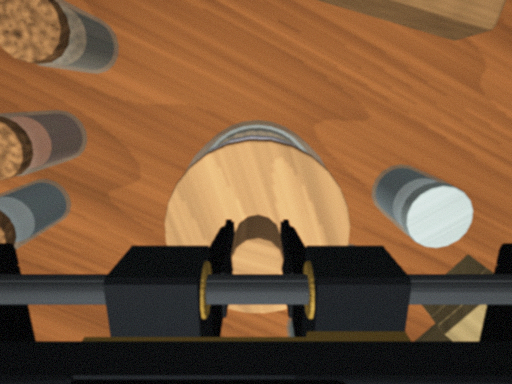

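The lid is level and centred over the mouth: top at z≈128.9, so the bottom is at about 111, 11 mm above the rim. The scraper is still home in the slot, and the jars are standing where they were. Handing in.

```bash
python3 -c "
from cell import env
print(env.job_done()); print(env.state()['t'])"
```

```text
the job is handed in; nothing more can be done
None
the job is handed in; nothing more can be done
```

The job is handed in at about 19.5 s of the 64 s. The scraper is home in the tool block, and the lid is held over the jar without having touched it. The hand-in reports no verdict, so the figures below are from my own last measurements.

- **Scraper:** I slid it in until the shoulder met the block with about 7 N, lowered it onto the bar and let go. Measured right after, the handle's end was about 98–99 mm from the block face. That puts it home within 1–2 mm, centred within about 1 mm and flat. I did not measure it again, but it looks unmoved in the last scene picture.
- **Lid:** I gripped it by the knob and carried it over the stock jars with its lowest face about 155 mm up. I now hold it about 11 mm above the rim, level to about 0.01 rad and within about 1 mm of the mouth's centre. The side force in the last readings was at noise level.
- **Jars:** The planted jar and the stock jars visible in the last pictures stand where they were. No moss reached the rim in the last clear view of the open mouth.
- **Disagreements:** The scene camera read positions about 2 mm off from the wrist camera. I therefore centred the lid by its offset from the jar within each camera, where the two agreed to 0.6 mm. I gripped the knob about 5 mm above the suggested point so that the fingertips would clear the disc. In the slot, a straight-line fit of the handle's height failed because background points got into it, so flatness rests on the handle's median height of 49 mm and the pictures.

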